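Seat the grey sharpening stone in the honing plate

TASK

Get the knife-sharpening plate ready: slide the grey round stone across the blue plate, without picking it up off the plate, until it drops into the plate's round black-floored pocket and lies flat in it. Leave the brick-red stone alone, and let go of the grey one.

Things in the scene. Friction and masses are not known exactly. Their poses are not given: they have to be found in the camera images.
- grey_stone: The grey sharpening stone, to be slid: a loose solid flat disc, 52 mm in diameter and 10 mm thick, about 60 g. Origin at the centre of its underside, z up. It starts lying flat on the blue plate.
- red_stone: The brick-red sharpening stone, a bystander: a loose disc of the same size, 52 mm in diameter and 10 mm thick, lying flat on the same plate, centres 90 to 130 mm from the grey one. Origin at the centre of its underside. It may lie on either side of the grey one.
- honing_plate: The blue plate, fixed to the table, 200 mm along its x, 260 mm along its y and 14 mm thick, with a smooth flat top and no rim. Origin at the centre of its underside, on the table; its yaw can be anything. Both stones start on its -y half, one at about x = -55 mm and the other at about x = +55 mm; the pocket is on its +y half.
- pocket (a point): Centre of the mouth of the round pocket, level with the plate's top (14 mm above the table), at x = 0, y = +75 mm on the plate; axes as the plate's. The pocket is 72 mm in diameter, 6 mm deep, with a flat black floor and upright walls: a stone that is within 10 mm of its centre drops in and then stands 4 mm above the plate's top.
Things that resemble listed ones, but are neither listed nor needed, are in the scene too. What is shaped like the grey_stone but green, pink or purple is not meant.

How it is judged:
At the end, for the whole second after the job is handed in: The grey stone lies flat and still in the pocket: its centre within 14 mm of the pocket's centre, its underside at least 4.5 mm below the plate's top, tilted less than 0.08 rad (about 4.5 degrees); the red stone is within 20 mm of where it started (horizontal distance between grey_stone and pocket below 0.014 m and z of grey_stone in the frame of pocket below -0.0045 m and angle between grey_stone's own z axis and vertical below 0.08 rad and linear speed of grey_stone below 0.02 m/s and distance of red_stone from where it was at the start of the episode below 0.02 m); the robot touches nothing.
It fails at once if the grey stone is picked up: its underside's centre rises more than 15 mm above the plate's top (z of grey_stone in the frame of pocket above 0.015 m).
It fails at once if the red stone is moved by more than 20 mm (distance of red_stone from where it was at the start of the episode above 0.02 m).
It also fails if it takes over 27 s, if anything falls off the work surface, if the arm or the gripper's body presses on something with over 40 N, if the wrist force passes 120 N, or if a joint passes its speed limit or range.

ROBOT

A 6-joint arm with a two-finger parallel gripper is mounted at the origin on the work surface. World frame = base frame: x ahead of the robot, y to its left, z up, the work surface at z = 0. Lengths are in m, angles in rad, forces in N, time in s.
With the tool pointing down it reaches from about 0.35 to 0.85 m from the base axis. Payload 8.1 kg.
Tool frame: the origin (TCP) lies midway between the tips of the shut fingers; the grasp point (between the pads) lies 19 mm behind it (robot.grip_point_offset is the distance from the TCP to the grasp point, in m); z points along the fingers, y is the line along which they close (so a half turn about z gives the same grasp; the last joint's range is limited). The gripper opens to 93 mm and grips with 3 to 60 N. Pads are 15 mm wide; open, the fingers measure 128 mm over their backs; the gripper's body (75 mm by 188 mm) begins 65 mm behind the grasp point.
Start: joints at [-1.304, 0.13, 1.488, -0, 1.523, -0.085], TCP at [0.207, -0.563, 0.219] pointing down, gripper open.
Joint ranges: [-2.96, 2.96], [-0.89, 2.26], [0.02, 2.5], [-1.34, 4.48], [0, 2.73], [-2.66, 2.66]. Speed limits (rad/s): [2.39, 2.39, 2.79, 3.14, 3.14, 3.14].

INTERFACE

Orientations are given as a rotation vector (axis times angle).
In Python, from plant import robot, read_camera, job gives the robot as it stands.
- The arm moves only by the shell command python3 -m inch 'ROWS' [FORCE]. ROWS is JSON, one flat list of numbers, 5 for each row, row after row: the shift along the world's x, y, z in mm, then the turn about the world's z in degrees, then the opening in per cent of the stroke, from 0 (shut) to 100 (fully open). In form: [dx, dy, dz, yaw, hand, dx, dy, dz, yaw, hand, ...]. A call has 1 to 10 rows; each row is the pose to reach, as a shift and turn from the pose commanded when the call began; what a row does not reach only later rows make up. A row lasts 1/12 s, in which the tool goes at most 41.7 mm and 7.16 degrees, less where a joint would pass 70% of its speed; a pose out of reach is approached as far as the arm can. A call with a gripper value outside its range is refused whole. The fingers move at their own pace and stop on an object; FORCE is the grip in N (left out, the last holds). Time passes only in rows, so rows that repeat a pose let the fingers close. It gives the time, the measured TCP pose, the force, the opening and the grip force at its end, in the units of the state.
- robot.read_state(): the state, without advancing time (a new reading comes with each control period).
- read_camera(name): name is "scene" or "top" or "wrist"; returns a dict with "image" (420x560x3 uint8, blue, green, red), "K" (3x3 intrinsics, pixels), "extrinsics" (4x4, takes a point from world to camera coordinates); the wrist camera has in their place "mount" (4x4, takes a point from camera to tool coordinates, whose origin is the TCP and whose axes are the flange's). Camera axes: x right, y down, z forward; pixel columns grow to the right and rows downward; lengths in m; the calibration is good to about 2 mm. A picture is of the moment at which its call begins: read the wrist's pose just before it. There is no depth.
- job.close_job(): hands the job in; it is judged then, once.
The state is a dict: "t": time; "q": joint angles; "dq": joint speeds; "joint_torque": joint torques, N m; "tool_pos": TCP position; "orientation": TCP orientation; "force": force on the tool from outside, world axes, zero at the start; "wrist_torque": the same for the moment, N m; "opening": finger opening in m; "gripper_force": force on a finger pad.
Only numpy, scipy, OpenCV 4.12 (cv2) and the standard library are available. Lean on these libraries where they do the work, as an engineer would, in place of code of your own. Each camera call takes 0.05 s, during which the arm holds its last target. There are 200 camera calls.

## Working session

There is one attempt and no reset: what is moved stays moved. The work goes in short steps, Python scripts to look and compute and a shell command to move; the robot and the scene stay as the last step left them, time stands still between calls to the robot, and variables do not carry over. Pictures are saved under pics/ and viewed, at most 10 in all, crops included, and the job is handed in when it is done.

```bash
mkdir -p pics; python3 - <<'E'
from plant import robot, read_camera
import cv2,numpy as np
s=robot.read_state();print(s['t'],s['tool_pos'],s['orientation'],s['opening'])
for n in ("top","scene"):
    c=read_camera(n);cv2.imwrite(f"pics/{n}0.png",c["image"]);print(n,c["K"],c["extrinsics"])
E
```

```text
0.0 [ 0.20663501 -0.56270278  0.2176043 ] [-3.09135627e+00 -5.49437153e-01  2.56042848e-04] 0.09310662037205569
top [[403.99679382   0.         285.29894544]
 [  0.         403.99679382 211.59425059]
 [  0.           0.           1.        ]] [[ 2.86570946e-02 -9.99588044e-01  1.58533860e-03  2.24000764e-02]
 [-9.97407426e-01 -2.86992395e-02 -6.59907636e-02  5.39127696e-01]
 [ 6.60090763e-02  3.09875063e-04 -9.97818974e-01  6.44460853e-01]
 [ 0.00000000e+00  0.00000000e+00  0.00000000e+00  1.00000000e+00]]
scene [[429.32674361   0.         277.16213745]
 [  0.         429.32674361 205.92592392]
 [  0.           0.           1.        ]] [[ 0.78582691  0.61811409 -0.02027421 -0.43146981]
 [ 0.39134097 -0.52237326 -0.75761364 -0.16233758]
 [-0.47888237  0.58741905 -0.65238833  0.92098616]
 [ 0.          0.          0.          1.        ]]
```

View pics/top0.png

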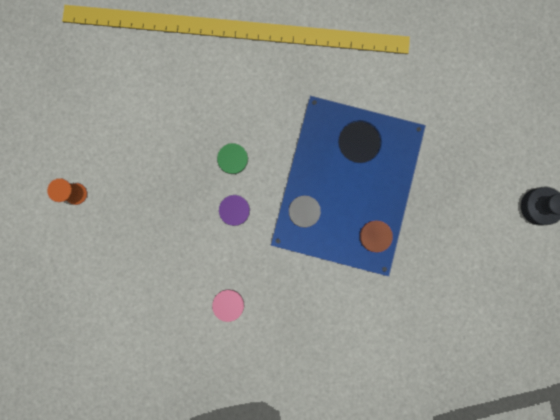

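The top view shows the blue plate with corners near (310,97), (425,126), (389,275) and (272,245). The pocket is at (360,141), the grey stone at (305,211) and the red stone at (376,236).

```bash
cat > h.py <<'E'
import numpy as np,cv2
from plant import read_camera
def ray(c,u,v,z):
    E=np.array(c["extrinsics"]);R,t=E[:3,:3],E[:3,3];o=-R.T@t
    d=R.T@np.linalg.inv(c["K"])@[u,v,1];return o+d*(z-o[2])/d[2]
def cent(mask,near):
    n,l,s,ce=cv2.connectedComponentsWithStats(mask.astype(np.uint8))
    i=1+np.argmin(np.hypot(*(ce[1:]-near).T)+1000*(s[1:,4]<300));return ce[i],s[i,4]
def find(g,r=(376,236)):
    c=read_camera("top");im=c["image"];h=cv2.cvtColor(im,cv2.COLOR_BGR2HSV)
    b,gg,rr=[im[...,k].astype(int) for k in range(3)]
    pl=(np.indices(b.shape)[1]>265)&(np.indices(b.shape)[1]<430)&(np.indices(b.shape)[0]>90)&(np.indices(b.shape)[0]<280)
    out={}
    grey=pl&(h[...,1]<60)&(h[...,2]>80)
    for n,m,p,z in(("grey",grey,g,.024),("red",pl&(rr>b+30)&(rr>gg+20),r,.024),("pocket",pl&(h[...,2]<65),(360,141),.012)):
        q,a=cent(m,np.array(p));out[n]=ray(c,*q,z);print(n,q.round(1),a,(out[n]*1000).round(1))
    return c,out
E
python3 - <<'E'
from h import *
c,o=find((305,211))
cs=[ray(c,*p,.014) for p in((310,97),(425,126),(389,275),(272,245))]
print(np.array(cs).round(4)); m=np.mean(cs,0);print(m,[np.linalg.norm(cs[i]-cs[i-1]) for i in range(4)])
y=(cs[0]+cs[1]-cs[2]-cs[3]);y/=np.linalg.norm(y);print("y",y,"pocket",m+.075*y)
d=o["pocket"]-o["grey"];print(d,np.linalg.norm(d[:2]),np.degrees(np.arctan2(d[1],d[0])), np.linalg.norm(o["red"]-o["grey"]))
E
```

```text
grey [304.1 211.1] 779 [539.6   7.4  24. ]
red [376. 236.] 761 [ 502.5 -110.    24. ]
pocket [359.4 141.3] 1317 [660.  -82.6  12. ]
[[ 0.7326  0.0019  0.014 ]
 [ 0.6887 -0.1916  0.014 ]
 [ 0.4397 -0.1343  0.014 ]
 [ 0.483   0.0581  0.014 ]]
[ 0.58600203 -0.06648742  0.014     ] [np.float64(0.255833445515076), np.float64(0.19847330093274715), np.float64(0.255508061987221), np.float64(0.19722104775754923)]
y [ 0.97504881 -0.22199059  0.        ] pocket [ 0.65913069 -0.08313671  0.014     ]
[ 0.12044636 -0.09005516 -0.012     ] 0.15039035083774663 -36.78467877894408 0.12311229825865967
```

```bash
python3 -m inch '[40,70,0,0,100, 80,140,0,0,100, 120,210,0,0,100, 160,280,0,0,100, 200,350,0,0,100, 240,420,0,0,100, 280,490,0,0,100, 332,570,0,0,100, 332,570,0,0,100, 332,570,0,0,100]' 8 | tail -5
python3 -m inch '[0,0,0,0,100,0,0,0,0,100,0,0,0,0,100,0,0,0,0,100,0,0,-35,0,100,0,0,-70,0,100,0,0,-105,0,100,0,0,-135,0,100,0,0,-135,0,100,0,0,-135,0,100]'
python3 - <<'E'
from h import *
from plant import robot
s=robot.read_state();print(s['t'],s['tool_pos'],s['orientation'])
c=read_camera("wrist");cv2.imwrite("pics/w1.png",c["image"])
print(c["K"],c["mount"])
E
```

```text
tool_pos: [0.4155, -0.2005, 0.2186]
orientation: [3.093, 0.549, 0.0]
force: [0.3, -0.5, -0.7]
opening: 0.0933
gripper_force: 0.0
t: 1.82
tool_pos: [0.413, -0.2028, 0.0824]
orientation: [-3.091, -0.545, 0.005]
force: [0.7, 0.3, 0.4]
opening: 0.093
gripper_force: 0.0
1.8167 [ 0.41303603 -0.20282131  0.08241227] [-3.09099693 -0.54526419  0.00525503]
[[293.85055252   0.         274.95053784]
 [  0.         293.85055252 215.55034739]
 [  0.           0.           1.        ]] [[-7.12139865e-04 -9.69857882e-01 -2.43670233e-01  6.76406472e-02]
 [ 9.99999644e-01 -5.80626555e-04 -6.11541136e-04  1.83752087e-04]
 [ 4.51626583e-04 -2.43670581e-01  9.69857950e-01 -1.64936643e-01]
 [ 0.00000000e+00  0.00000000e+00  0.00000000e+00  1.00000000e+00]]
```

View pics/w1.png

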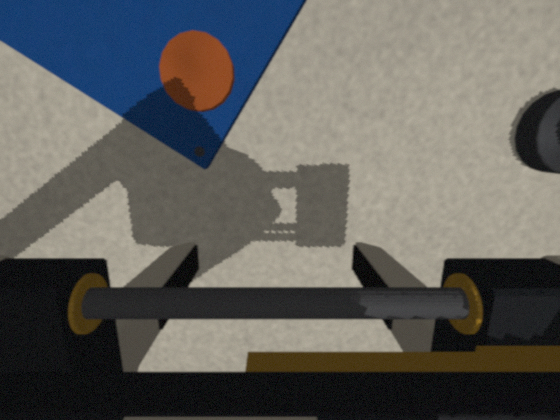

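The wrist view shows the red stone at (197,70), the plate corner at (205,165), and nothing below the fingers. The arm covered only part of the path, so I'll continue it.

```bash
python3 -m inch '[30,50,0,0,100,60,100,0,0,100,90,150,0,0,100,126,210,0,0,100,126,210,0,0,100,126,210,0,0,100,126,210,0,0,100,126,210,0,0,100,126,210,0,0,100,126,210,0,0,100]'
python3 - <<'E'
from h import *
from plant import robot
from scipy.spatial.transform import Rotation as Ro
s=robot.read_state();print(s['t'],s['tool_pos'],s['orientation'])
c=read_camera("wrist");cv2.imwrite("pics/w2.png",c["image"])
T=np.eye(4);T[:3,:3]=Ro.from_rotvec(s['orientation']).as_matrix();T[:3,3]=s['tool_pos']
c["extrinsics"]=np.linalg.inv(T@c["mount"])
im=c["image"];h=cv2.cvtColor(im,cv2.COLOR_BGR2HSV)
E=c["extrinsics"]
print("y axis",T[:3,1])
p=E@[.5396,.0074,.024,1];q=c["K"]@p[:3];print("grey expected px",q/q[2])
np.save("w2.npy",E)
E
```

```text
t: 2.7
tool_pos: [0.5417, 0.0063, 0.0851]
orientation: [3.093, 0.548, 0.003]
force: [0.5, -0.2, 0.2]
opening: 0.0931
gripper_force: 0.0
2.7 [0.54169274 0.0062832  0.08511012] [3.09265061e+00 5.47616501e-01 2.76838971e-03]
y axis [ 0.34337337 -0.93919831  0.00112634]
grey expected px [272.62993112 230.66724779   1.        ]
```

View pics/w2.png

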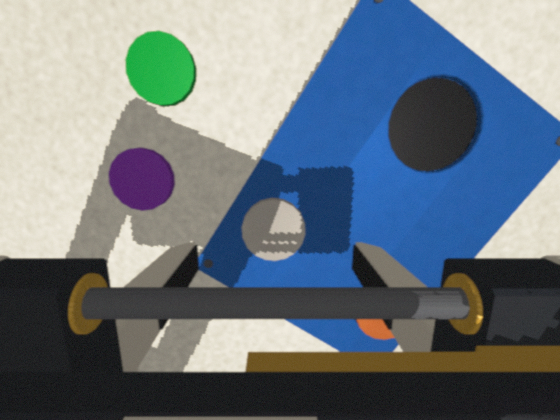

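The grey stone is at (272,229), centred between the fingers and matching the prediction. The pocket is at (434,123) and the red stone is clear of the right finger.

```bash
python3 -m inch '[-2,1,-20,0,100,-2,1,-40,0,100,-2,1,-55,0,100,-2,1,-60,0,100,-2,1,-60,0,100,-2,1,-60,0,100,-2,1,-60,0,100]'
```

```text
t: 3.33
tool_pos: [0.5401, 0.0081, 0.0251]
orientation: [3.093, 0.549, 0.003]
force: [-0.5, 0.3, 0.0]
opening: 0.093
gripper_force: 0.0
```

```bash
python3 -m inch '[0,0,-4,0,100,0,0,-7,0,100,0,0,-7,0,45,0,0,-7,0,45,0,0,-7,0,45,0,0,-7,0,45,0,0,-7,0,45,0,0,-7,0,45,0,0,-7,0,45,0,0,-7,0,45]' 6
python3 -m inch '[0,0,0,0,45,0,0,0,0,45,0,0,0,0,45]'
```

```text
t: 4.17
tool_pos: [0.5392, 0.0086, 0.0167]
orientation: [3.093, 0.55, 0.0]
force: [0.6, -1.2, -0.9]
opening: 0.0518
gripper_force: 6.0
t: 4.42
tool_pos: [0.5392, 0.0086, 0.0167]
orientation: [3.093, 0.55, 0.0]
force: [0.3, -1.2, 1.5]
opening: 0.0517
gripper_force: 6.0
```

```bash
python3 -m inch '[6,-5,0,0,45,16,-12,0,0,45,28,-21,0,0,45,40,-30,0,0,45,52,-39,0,0,45,62,-47,0,0,45,70,-53,0,0,45,74,-56,0,0,45,74,-56,0,0,45]'
python3 -m inch '[6,-5,0,0,45,14,-11,0,0,45,24,-18,0,0,45,34,-26,0,0,45,41,-31,0,0,45,46,-35,0,0,45,46,-35,0,0,45,46,-35,0,0,45,46,-35,0,0,45]'
python3 - <<'E'
from h import *
c=read_camera("scene");cv2.imwrite("pics/s1.png",c["image"])
for p in([.6595,-.083,.014],[.6595,-.083,.024]):
    q=c["K"]@(c["extrinsics"]@[*p,1])[:3];print(q/q[2])
E
```

```text
t: 5.17
tool_pos: [0.6139, -0.0483, 0.0166]
orientation: [3.093, 0.549, 0.001]
force: [1.2, -0.4, 1.7]
opening: 0.0519
gripper_force: 6.0
t: 5.92
tool_pos: [0.6585, -0.082, 0.0162]
orientation: [-3.093, -0.55, 0.001]
force: [0.5, 0.2, -0.6]
opening: 0.0516
gripper_force: 6.0
[304.77255938 306.73359454   1.        ]
[304.94469912 301.93474144   1.        ]
```

View pics/s1.png

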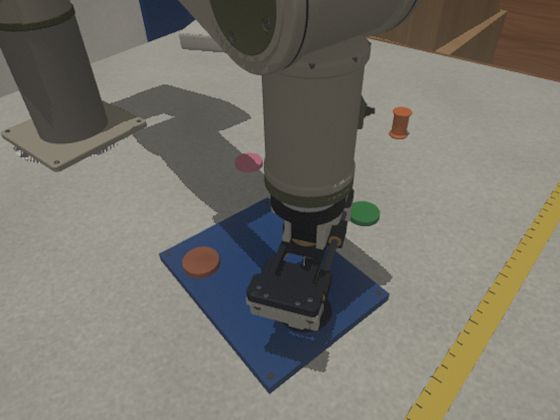

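The gripper is over the pocket, around (305,305), and the red stone is untouched at (200,262). Next I release the grey stone and rise.

```bash
python3 -m inch '[1,-1,0,0,100,1,-1,0,0,100,1,-1,0,0,100,1,-1,0,0,100,1,-1,0,0,100,1,-1,0,0,100,1,-1,0,0,100]'
python3 -m inch '[0,0,10,0,100,0,0,30,0,100,0,0,60,0,100,0,0,80,0,100,0,0,80,0,100,0,0,80,0,100,0,0,80,0,100]'
python3 - <<'E'
from h import *
c=read_camera("wrist");cv2.imwrite("pics/w3.png",c["image"])
E
```

```text
t: 6.55
tool_pos: [0.6601, -0.0834, 0.0167]
orientation: [3.093, 0.55, 0.0]
force: [0.2, 0.1, -0.4]
opening: 0.0913
gripper_force: 0.0
t: 7.13
tool_pos: [0.6598, -0.0833, 0.0964]
orientation: [-3.093, -0.55, 0.001]
force: [0.2, -0.4, -0.9]
opening: 0.0929
gripper_force: 0.0
```

View pics/w3.png

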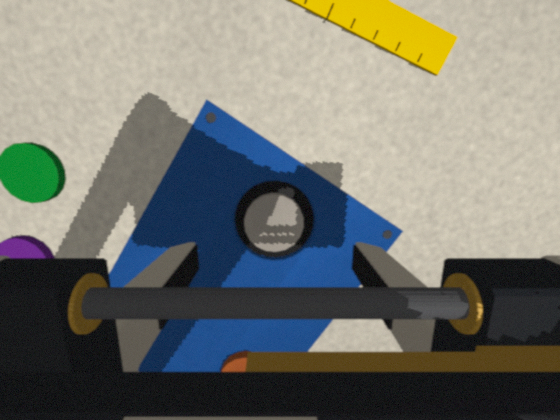

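The grey stone at (274,222) sits inside the pocket ring at (274,220), with black floor showing all round it. The hand is clear.

```bash
python3 -c "
from plant import job
print(job.close_job())"
```

```text
the job is handed in; nothing more can be done
None
```

I slid the grey stone across the plate into the pocket, where the last wrist picture shows it seated and centred. I then let go and handed the job in about 7 s into the 27 s limit, with the red stone never touched; the hand-in gave no verdict.

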